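# Lay the cup carrier down on the cold plate and seat the sample cup

## Task

Slide the standing black carrier block along the bench until its foot is square and pressed snugly against the steel leaf that sticks out of the near edge of the cold plate (how far the leaf is drawn out must be felt), then push its top over so that it drops flat and square onto the plate with the blue socket facing up. Then nest the yellow tapered cup upright in the socket, fully home, without dropping it in. Push the block gently, as hard pressing dents it, and leave the other things on the bench alone.

Things in the scene. Friction and masses are not known exactly. Their poses are not given: they have to be found in the camera images.
- plate: Cold plate fixed to the bench: a flat blue slab 185 mm (x) by 190 mm (y), 12 mm thick, with a white control box 55 mm high behind it (from x = 185 to 270 mm). Origin at bench level under the middle of the slab's near edge; x runs horizontally across the slab towards the control box, roughly to the robot's right (world -y); y along the near edge; z up.
- plate_edge (a point): Middle of the plate's near upper edge, 12 mm above the bench. From this edge a steel leaf, 170 mm wide and as thick as the plate, sticks out by 0 to 22 mm, different each time and not reported; it is clamped and does not give. Its front is the stop for the block's foot, parallel to the edge. Axes as the plate's.
- block: Black rigid carrier block, 0.29 to 0.5 kg, standing 40 to 75 mm short of the plate's near edge: 90 (x) by 100 (y) by 180 mm tall (z), too wide to grip. Origin at the centre of its foot; +x points at the plate, z up its length. The -x face, away from the plate, holds the blue socket. Lying as wanted, its x axis points down and its origin is 57 mm above the bench, at most 75 mm short of the plate's edge.
- toe (a point): Middle of the block's lower edge on the plate side (x = +45 mm, z = 0 of the block), axes as the block's. Pushed anywhere above about 45 mm the block may tip early instead of sliding. Butted, it tips over the leaf's front edge and falls onto the plate by itself once it leans more than about 32 degrees, sliding back 15 to 40 mm as it lands.
- socket_mouth (a point): Centre of the mouth of the tapered round socket in the block's -x face, 110 mm above the block's foot; mouth 60 mm across inside, blue lining out to 80 mm. Axes as the block's: the socket opens along -x.
- socket_floor (a point): Centre of the socket's flat floor, 62 mm below the mouth, 49 mm across. The cup rests on it when home, with 2 to 3 mm play all round.
- cup: Yellow tapered open cup, 110 mm tall, 44 mm across at the foot and 64 mm across at the rim outside, wall 3 mm, 60 g, standing on the bench. Origin at the centre of its underside, z up to the rim. Home in the socket, its rim stands 48 mm above the block's upper face. 61 mm across at 15 mm below the rim.
- beaker: Clear glass beaker, 72 mm across and 85 mm tall; not to be moved. Origin at the centre of its underside.
- tip_box: Blue box with clear lid, 80 x 120 x 70 mm; not to be moved. Origin at the centre of its underside.
- reagent: Amber jar, 80 mm across and 100 mm tall; not to be moved. Origin at the centre of its underside.

How it is judged:
On the way, in this order (a step that is already met when the one before it is completed fails the run):
1. the block stands upright with its foot pressed snugly (over 1 N) and square against the plate's sliding leaf (contact force between block and plate above 1 N and angle between the x axis of block and the x axis of plate, either way round below 0.07 rad and angle between block's own z axis and vertical below 0.05 rad), for 0.1 s.
2. the block lies flat and square on the plate, socket up (angle between block's own x axis and vertical above 3.07 rad and angle between the z axis of block and the x axis of plate, either way round below 0.15 rad and x of block in the frame of plate between -0.075 and 0.015 m and y of block in the frame of plate between -0.04 and 0.04 m and height (world z) of block between 0.053 and 0.061 m), for 0.2 s.
At the end, for the whole second after the job is handed in: Block flat on the plate (4 degrees), socket up, square within 0.15 rad, foot face from 75 mm short of the near edge to 15 mm past it and within 40 mm of the middle line; cup upright (0.08 rad) in the socket, its foot centre within 6 mm of the floor centre; all released, at rest (all of step 2 and distance between cup and socket_floor below 0.006 m and angle between cup's own z axis and vertical below 0.08 rad and contact force between the fingers and cup below 0.1 N and contact force between the fingers and block below 0.1 N and linear speed of each of cup, block below 0.02 m/s); the robot touches nothing.
It fails at once if the fingers press the block with more than 30 N (contact force between the fingers and block above 30 N).
It fails at once if the cup is dropped (falls free faster than 0.6 m/s) (contact force between the fingers and cup below 0.05 N and linear speed of cup above 0.6 m/s).
It fails at once if the beaker, tip box or jar is moved more than 20 mm (distance of any of beaker, tip_box, reagent from where it was at the start of the episode above 0.02 m).
It also fails if it takes over 59 s, if anything falls off the work surface, if the arm or the gripper's body presses on something with over 40 N, if the wrist force passes 120 N, or if a joint passes its speed limit or range.

## Robot

A 6-joint arm with a two-finger parallel gripper is mounted at the origin on the work surface. World frame = base frame: x ahead of the robot, y to its left, z up, the work surface at z = 0. Lengths are in m, angles in rad, forces in N, time in s.
With the tool pointing down it reaches from about 0.25 to 0.775 m from the base axis. Payload 4 kg.
Tool frame: the origin (TCP) lies at the very end of the fingers, on their centre line; the grasp point (between the pads) lies 19 mm behind it; z points along the fingers, y is the direction in which the jaws open and shut (so a half turn about z gives the same grasp; the last joint's range is limited). The gripper opens to 94 mm and grips with 3 to 60 N. Pads are 16 mm wide; open, the fingers measure 119 mm over their backs; the gripper's body (75 mm by 177 mm) begins 78 mm behind the grasp point.
Start: joints at [1.153, 0.087, 1.371, -0, 1.684, -0.103], TCP at [0.17, 0.523, 0.206] pointing down, gripper open.
Joint ranges: [-3.1, 3.1], [-0.76, 2.03], [0.27, 2.55], [-1.08, 4.22], [0.17, 2.65], [-2.57, 2.57]. Speed limits (rad/s): [2.79, 2.79, 3.14, 3.14, 3.14, 3.14].

## Interface

Orientations are given as [roll, pitch, yaw] about the fixed x, y, z axes, in that order (R = Rz(yaw) Ry(pitch) Rx(roll)).
In Python, from bench import robot, snapshot, calibration gives the robot as it stands. The module is installed in compiled form; this text tells all that it offers.
- The arm moves only by the tool servo_tool, never from a script. Its argument "series" is text: rows parted by semicolons, each of 5 numbers parted by spaces: the closure, from -1 (fully open) to 1 (shut), then the shift along the tool's x, y, z in cm, then the turn about the tool's z in rad. A call has 1 to 20 rows; each row is the pose to reach, as a shift and turn from the pose commanded when the call began, along the tool's axes at that moment; what a row does not reach only later rows make up. A row lasts 1/12 s, in which the tool goes at most 41.7 mm and 7.16 degrees, less where a joint would pass 70% of its speed; a pose out of reach is approached as far as the arm can. A call with a gripper value outside its range is refused whole. The fingers move at their own pace and stop on an object; the grip force is fixed at half the most. Time passes only in rows, so rows that repeat a pose let the fingers close. It gives the time, the measured TCP pose, the force and the opening at its end, in the units of the state.
- robot.get_obs(): the state, without advancing time (a new reading comes with each control period).
- snapshot(name): name is "side" or "top" or "wrist"; returns (picture, depth): 384x512x3 uint8, red, green, blue; 384x512 float32, m along the optical axis (not along the pixel's ray), 0 where there is no reading.
- calibration(name): a dict with "fx", "fy", "cx", "cy" (pixels), "rvec" (rotation vector, rad) and "tvec" (3), from world to camera coordinates, as OpenCV has them; the wrist camera has in their place "tool_from_camera" (4x4, takes a point from camera to tool coordinates, whose origin is the TCP and whose axes are the flange's). Camera axes: x right, y down, z forward; pixel columns grow to the right and rows downward; lengths in m; the calibration is good to about 2 mm. A picture is of the moment at which its call begins: read the wrist's pose just before it. calibration takes no time and is no camera call.
- robot.close_job(): hands the job in, once; it reports no verdict.
The state is a dict: "time": time; "joint_positions": joint angles; "qvel": joint speeds; "joint_torque": joint torques, N m; "tool_pos": TCP position; "ee_rot": TCP orientation; "wrist_force": force on the tool from outside, world axes, zero at the start; "wrist_torque": the same for the moment, N m; "width": finger opening in m.
Only numpy, scipy, OpenCV 4.12 (cv2) and the standard library are available. Lean on these libraries where they do the work, as an engineer would, in place of code of your own. Each camera call takes 0.05 s, during which the arm holds its last target. There are 200 camera calls.

## Working session

There is one attempt and no reset: what is moved stays moved. The work goes in short steps, Python scripts to look and compute and a tool call to move; the robot and the scene stay as the last step left them, time stands still between calls to the robot, and variables do not carry over. Pictures are saved under pics/ and viewed, about 8 in all and at most 12, crops included, and the job is handed in when it is done.

Besides the shell and the picture viewer there is one more tool, called after "Request:" as a command line: name --argument value ..., lists and objects as JSON in quotes. servo_tool: Moves the arm, as the interface text tells. Its arguments: {"type":"object","properties":{"series":{"type":"string"}},"required":["series"]}

```bash
mkdir -p pics; cat > h.py <<'E'
from bench import robot, snapshot, calibration
import numpy as np, cv2
def grab(n):
    o=robot.get_obs(); im,d=snapshot(n); c=calibration(n)
    return o,im,d,c
def cloud(o,d,c):
    v,u=np.indices(d.shape)
    P=np.stack([(u-c['cx'])*d/c['fx'],(v-c['cy'])*d/c['fy'],d],-1)
    if 'rvec' in c:
        R=cv2.Rodrigues(np.array(c['rvec'],float))[0]; return (P-np.array(c['tvec']).ravel())@R
    T=np.array(c['tool_from_camera']); P=P@T[:3,:3].T+T[:3,3]
    from scipy.spatial.transform import Rotation as Ro
    return P@Ro.from_euler('xyz',o['ee_rot']).as_matrix().T+np.array(o['tool_pos'])
def save(im,n): cv2.imwrite('pics/'+n,cv2.cvtColor(im,cv2.COLOR_RGB2BGR))
E
python3 - <<'E'
from h import *
o,im,d,c=grab('top'); P=cloud(o,d,c); np.savez('top.npz',im=im,P=P,d=d)
o2,im2,d2,c2=grab('side'); np.savez('side.npz',im=im2,P=cloud(o2,d2,c2),d=d2)
save(np.hstack([im,im2])[:, :],'a.png'); i=cv2.imread('pics/a.png'); cv2.imwrite('pics/a.png',cv2.resize(i,(800,300)))
print(o); print(c,c2)
save(im,'top.png');save(im2,'side.png')
E
```

```text
{'time': 0.0, 'joint_positions': array([ 1.15286455e+00,  8.79451686e-02,  1.37223254e+00,  9.27593098e-06,
        1.68358951e+00, -1.03107282e-01]), 'qvel': array([ 0.00030844,  0.00030913,  0.00059146, -0.00091183,  0.00023132,
        0.00060833]), 'joint_torque': array([ 9.47430090e-04, -3.40177238e+01, -3.02430332e+01,  7.19532534e-02,
        3.27619747e-02, -1.46807288e-04]), 'tool_pos': array([0.1700917 , 0.52246929, 0.20432057]), 'ee_rot': array([-3.13943059e+00, -2.32986316e-04,  2.82676894e+00]), 'wrist_force': array([-0.76447015, -0.05036313,  0.41696644]), 'wrist_torque': array([-0.0386142 ,  0.01234334, -0.0053636 ]), 'width': 0.09440589216200332}
{'fx': 432.2527716954748, 'fy': 432.2527716954748, 'cx': 256.0269452135947, 'cy': 182.30684361409024, 'rvec': array([ 2.16913288, -2.1264848 ,  0.13691985]), 'tvec': array([0.11072281, 0.62840089, 1.02275289])} {'fx': 453.0848181473858, 'fy': 453.0848181473858, 'cx': 252.72665117898856, 'cy': 197.5680962438901, 'rvec': array([ 2.04366275, -0.42075765,  0.22687481]), 'tvec': array([-0.50391103,  0.26414626,  0.78299037])}
```

View pics/top.png

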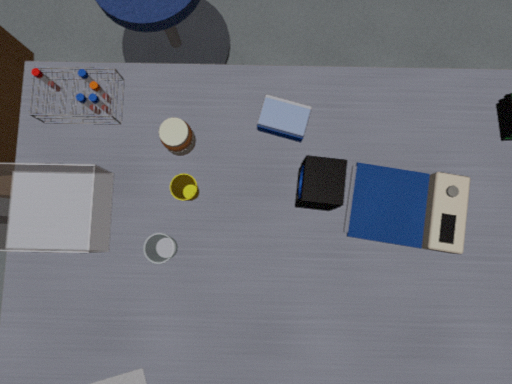

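View pics/side.png

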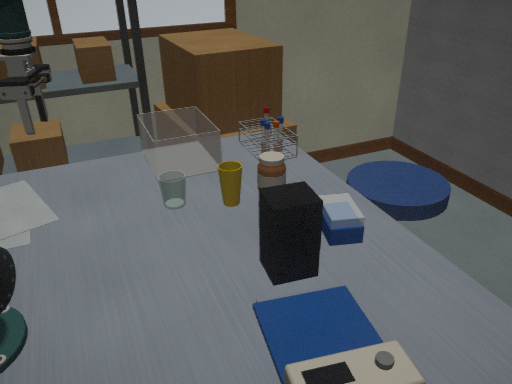

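The top view shows the block at about (322,183), plate at (390,205), yellow cup at (184,187), beaker at (160,248), jar at (176,135) and tip box at (285,117). The side view agrees with this layout, and the arm is outside both frames.

```bash
python3 - <<'E'
from h import *
z=np.load('top.npz'); im,P,d=z['im'],z['P'],z['d']
hsv=cv2.cvtColor(im,cv2.COLOR_RGB2HSV); H,S,V=cv2.split(hsv)
def rep(n,m):
    m=m&(d>0); Q=P[m]; 
    r=cv2.minAreaRect((Q[:,:2]*1000).astype(np.float32))
    print(n,m.sum(),'med',np.round(np.median(Q,0),4),'rect',r[0],r[1],r[2]); return r
v,u=np.indices(d.shape)
box=lambda a,b,c,e:(u>=a)&(u<b)&(v>=c)&(v<e)
er=lambda m:cv2.erode(m.astype(np.uint8),np.ones((3,3)))>0
print(P[183,328],P[205,390],P[205,349],P[300,300])
rep('blocktop',er(box(290,350,150,215)&(abs(P[...,2]-.18)<.012)))
r=rep('plate',er(box(345,432,155,255)&(abs(P[...,2]-.012)<.006)&(S>150)&(V>50)))
print(cv2.boxPoints(r))
rep('leaf',box(335,362,160,245)&(abs(P[...,2]-.012)<.005)&(S<120))
rep('cuprim',box(165,205,170,205)&(H>20)&(H<35)&(S>120)&(P[...,2]>.1))
rep('beaker',box(140,180,230,268)&(P[...,2]>.03))
rep('jar',box(155,198,112,158)&(P[...,2]>.08))
rep('tip',box(255,315,92,142)&(P[...,2]>.05))
for row in (180,205,230): print([ (uu,tuple(im[row,uu]),round(float(P[row,uu,2]),3),np.round(P[row,uu,:2],3).tolist()) for uu in range(341,356,2)])
s=np.load('side.npz'); im,P,d=s['im'],s['P'],s['d']
Q=P[(P[...,2]>.02)&(im.max(-1)<60)&(abs(P[...,1]-np.median(P[230,285,1]))<.15)]
print(P[230,285],P[245,310])
E
```

```text
[ 0.60910117 -0.03243352  0.17894825] [ 0.57931265 -0.21476172  0.01116987] [ 0.57686297 -0.11076623  0.01593236] [0.34060332 0.00904645 0.00134228]
blocktop 1669 med [ 0.6131 -0.0235  0.1815] rect (615.0401000976562, -23.93655776977539) (86.3880844116211, 96.17426300048828) 84.73038482666016
plate 4392 med [ 0.5787 -0.2109  0.0134] rect (581.0849609375, -211.0950164794922) (177.2750244140625, 182.0482940673828) 82.0286636352539
[[ 478.6483  -286.25305]
 [ 658.93756 -311.49908]
 [ 683.5216  -135.93698]
 [ 503.23236 -110.69095]]
leaf 292 med [ 0.5898 -0.1145  0.0129] rect (583.0044555664062, -126.28900146484375) (49.843772888183594, 209.3798828125) 83.14682006835938
cuprim 148 med [0.6054 0.3002 0.1105] rect (604.1347045898438, 289.31097412109375) (59.03708267211914, 63.421302795410156) 1.4634532928466797
beaker 459 med [0.461  0.3614 0.0741] rect (462.21630859375, 344.95269775390625) (68.89007568359375, 70.77294921875) 1.200796127319336
jar 706 med [0.7343 0.3191 0.1014] rect (735.6978759765625, 320.322998046875) (70.23509216308594, 67.06268310546875) 46.26841354370117
tip 1564 med [
[... 1339 characters left out ...]
 -0.127])]
[(341, (np.uint8(123), np.uint8(124), np.uint8(133)), 0.003, [0.515, -0.093]), (343, (np.uint8(102), np.uint8(102), np.uint8(109)), 0.002, [0.515, -0.098]), (345, (np.uint8(122), np.uint8(122), np.uint8(133)), 0.017, [0.514, -0.1]), (347, (np.uint8(114), np.uint8(118), np.uint8(131)), 0.012, [0.515, -0.106]), (349, (np.uint8(32), np.uint8(66), np.uint8(117)), 0.013, [0.515, -0.111]), (351, (np.uint8(33), np.uint8(67), np.uint8(118)), 0.014, [0.515, -0.116]), (353, (np.uint8(33), np.uint8(69), np.uint8(118)), 0.015, [0.515, -0.12]), (355, (np.uint8(32), np.uint8(69), np.uint8(121)), 0.014, [0.515, -0.125])]
[ 0.58799766 -0.06494993  0.12993585] [ 0.64145228 -0.07045117  0.08351469]
```

```bash
cat >> h.py <<'E'
def ray(c,uv,z):
    R=cv2.Rodrigues(np.array(c['rvec'],float))[0]; C=-R.T@np.array(c['tvec']).ravel()
    uv=np.asarray(uv,float); r=np.c_[(uv[:,0]-c['cx'])/c['fx'],(uv[:,1]-c['cy'])/c['fy'],np.ones(len(uv))]@R
    return C+r*((z-C[2])/r[:,2])[:,None]
def frame(th): return np.array([np.cos(th),np.sin(th)]),np.array([-np.sin(th),np.cos(th)])
E
python3 - <<'E'
from h import *
z=np.load('top.npz'); im,P,d=z['im'],z['P'],z['d']; c=calibration('top')
H,S,V=cv2.split(cv2.cvtColor(im,cv2.COLOR_RGB2HSV))
def bl(m):
    n,l,s,_=cv2.connectedComponentsWithStats(m.astype(np.uint8)); k=1+np.argmax(s[1:,4]); 
    return max(cv2.findContours((l==k).astype(np.uint8),0,cv2.CHAIN_APPROX_NONE)[0],key=cv2.contourArea)[:,0]
v,u=np.indices(d.shape); box=lambda a,b,c,e:(u>=a)&(u<b)&(v>=c)&(v<e)
def sides(m,z):
    W=ray(c,bl(m),z)[:,:2]*1000
    r=cv2.minAreaRect(W.astype(np.float32)); print(r)
    ctr=np.array(r[0]); a=np.deg2rad(r[2]); ex,ey=frame(a)
    p=(W-ctr)@ex; q=(W-ctr)@ey
    for A,B,s,nm in((p,q,r[1],'e1'),(q,p,r[1][::-1],'e2')):
        for sg in(1,-1):
            k=(abs(A-sg*s[0]/2)<6)&(abs(B)<s[1]*.38)
            f=cv2.fitLine(W[k].astype(np.float32),cv2.DIST_HUBER,0,.01,.01).ravel()
            print(nm,sg,k.sum(),'angle',round(np.degrees(np.arctan2(f[1],f[0]))%90,2),'pt',f[2:])
sides(box(345,432,155,255)&(S>150)&(V>40)&(H>100),.012)
sides(box(290,350,150,215)&(abs(P[...,2]-.18)<.012)&(V<60),.18)
E
```

```text
((580.9419555664062, -210.63632202148438), (183.1947784423828, 187.03573608398438), 81.92871856689453)
e1 1 55 angle 81.92 pt [ 596.5931 -122.8526]
e1 -1 56 angle 81.8 pt [ 572.3231 -300.5218]
e2 1 55 angle 81.97 pt [ 489.50797 -198.20001]
e2 -1 55 angle 81.69 pt [ 672.19116 -223.84825]
((614.832275390625, -22.850284576416016), (88.65670013427734, 100.97472381591797), 84.46485137939453)
e1 1 35 angle 84.6 pt [618.65564   20.180416]
e1 -1 36 angle 84.33 pt [612.71075 -66.09367]
e2 1 32 angle 84.29 pt [566.8399  -10.47535]
e2 -1 31 angle 84.54 pt [663.6519   -32.157543]
```

Request:
servo_tool --series "-0.4 0 0 0 0.12; -0.4 -2 -1 0 0.24; -0.4 -4 -3 0 0.36; -0.4 -7 -6 0 0.48; -0.4 -10 -9 0 0.6; -0.4 -13 -12 0 0.7"

```text
time: 0.6
tool_pos: [0.2558, 0.369, 0.2047]
ee_rot: [-3.141, 0.001, 2.123]
wrist_force: [0.5, -0.5, 0.5]
width: 0.0662
```

```bash
cat >> h.py <<'E'
def go(tx,ty,tz,yaw=None):
    from scipy.spatial.transform import Rotation as Ro
    o=robot.get_obs(); R=Ro.from_euler('xyz',o['ee_rot']).as_matrix()
    s=R.T@(np.array([tx,ty,tz])-o['tool_pos'])*100
    t=None if yaw is None else -((yaw-o['ee_rot'][2]+np.pi)%(2*np.pi)-np.pi)
    print('shift cm',s.round(2),'turn',t,'pos',o['tool_pos'].round(4),'F',o['wrist_force'].round(2),'yaw',round(o['ee_rot'][2],4),'w',round(o['width'],4),'t',o['time'])
E
python3 -c "
from h import *
go(.6254,.0513,.20,1.4286)"
```

```text
shift cm [-46.43  14.82   0.48] turn 0.6939338769335777 pos [0.2558 0.369  0.2047] F [ 0.46 -0.51  0.45] yaw 2.1225 w 0.0662 t 0.6
```

Request:
servo_tool --series "-0.4 -3 1 0 0.1; -0.4 -6.5 2.1 0 0.2; -0.4 -10 3.2 0 0.3; -0.4 -13.5 4.3 0 0.4; -0.4 -17 5.4 0 0.5; -0.4 -20.5 6.5 0 0.6; -0.4 -24 7.7 0 0.694; -0.4 -27.5 8.8 0 0.694; -0.4 -31 9.9 0 0.694; -0.4 -34.5 11 0 0.694; -0.4 -38 12.1 0 0.694; -0.4 -41.5 13.2 0 0.694; -0.4 -44.5 14.2 0.4 0.694; -0.4 -46.4 14.8 0.5 0.694; -0.4 -46.4 14.8 0.5 0.694; -0.4 -46.4 14.8 0.5 0.694"

```text
time: 1.93
tool_pos: [0.6262, 0.054, 0.1989]
ee_rot: [-3.139, -0.0, 1.431]
wrist_force: [-0.5, 0.3, 0.2]
width: 0.0655
```

```bash
python3 - <<'E'
from h import *
o,im,d,c=grab('wrist'); P=cloud(o,d,c); save(im,'w1.png'); np.savez('w1.npz',im=im,P=P,d=d)
go(.6254,.0513,.10,1.4286)
E
```

```text
shift cm [-0.36  0.03  9.97] turn 0.0038809115547095985 pos [0.6258 0.0548 0.1997] F [ 0.06  0.45 -0.  ] yaw 1.4325 w 0.0655 t 1.9833
```

View pics/w1.png

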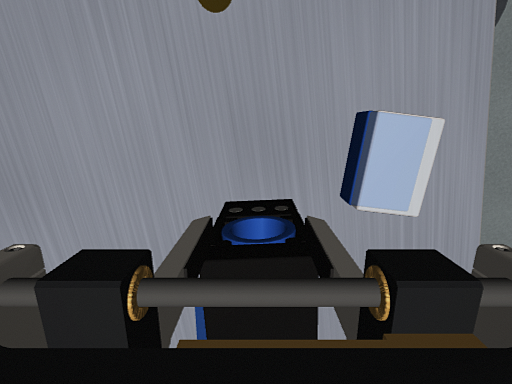

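The wrist view shows the block's socket face at (258,230), centred between the fingers, with the tip box to the right at (390,160). I'll descend behind the block.

Request:
servo_tool --series "-0.4 0 0 3 0.004; -0.4 0 0 6 0.004; -0.4 0 0 8.5 0.004; -0.4 0 0 9.5 0.004; -0.4 0 0 9.7 0.004; -0.4 -0.5 0 9.7 0.004; -0.4 -1 0 9.7 0.004; -0.4 -1.3 0 9.7 0.004; -0.4 -1.6 0 9.7 0.004; -0.4 -1.8 0 9.7 0.004; -0.4 -1.8 0 9.7 0.004"

```text
time: 2.9
tool_pos: [0.6243, 0.0362, 0.1045]
ee_rot: [3.14, -0.0, 1.428]
wrist_force: [-0.6, -0.6, 0.7]
width: 0.0655
```

Request:
servo_tool --series "-0.4 -0.1 0 0 0; -0.4 -0.2 0 0 0; -0.4 -0.3 0 0.05 0; -0.4 -0.4 0 0.1 0; -0.4 -0.5 0 0.15 0; -0.4 -0.6 0 0.2 0; -0.4 -0.7 0 0.25 0; -0.4 -0.8 0 0.3 0; -0.4 -0.9 0 0.35 0; -0.4 -1.0 0 0.4 0; -0.4 -1.1 0 0.45 0; -0.4 -1.2 0 0.5 0"

```text
time: 3.9
tool_pos: [0.6228, 0.0254, 0.099]
ee_rot: [3.14, -0.001, 1.429]
wrist_force: [2.0, 4.7, 3.4]
width: 0.0658
```

```bash
python3 - <<'E'
from h import *
o,im,d,c=grab('side'); o2,im2,d2,c2=grab('top')
save(np.hstack([im[150:384,150:420],im2[117:351,250:480]]),'p1.png')
P=cloud(o,d,c); m=(im.max(-1)<60)&(d>0)&(P[...,2]>.03)&(P[...,2]<.17)
v,u=np.indices(d.shape); m&=(u>230)&(u<330)&(v>180)&(v<285)
Q=P[m]; ex=np.array([.142,.990])
C=np.array([.5940,-.119]); s=(Q[:,:2]-C)@ex
front=s<np.percentile(s,60)
A=np.c_[Q[front][:,2],np.ones(front.sum())]; print('front face slope,dist',np.linalg.lstsq(A,s[front],rcond=None)[0], np.percentile(s,[5,25,50]))
go(.6254,.0513,.10,1.4286)
E
```

```text
front face slope,dist [-0.0069131   0.04902617] [0.04686032 0.04819181 0.04921616]
shift cm [ 2.63 -0.08 -0.12] turn 0.0002370155420212683 pos [0.6225 0.0252 0.0988] F [1.38 4.75 3.3 ] yaw 1.4288 w 0.066 t 4.0
```

View pics/p1.png

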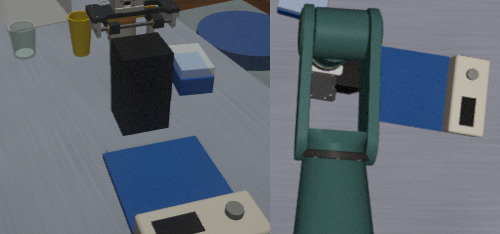

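The block slides upright: its front face slope is about 0 and its toe is about 49 mm short of the edge. The crop shows the gripper behind it. Next I push on with the slight downward slope.

Request:
servo_tool --series "-0.4 -0.12 0 0.04 0; -0.4 -0.24 0 0.08 0; -0.4 -0.36 0 0.12 0; -0.4 -0.48 0 0.16 0; -0.4 -0.6 0 0.19 0; -0.4 -0.72 0 0.22 0; -0.4 -0.84 0 0.25 0; -0.4 -0.96 0 0.28 0; -0.4 -1.08 0 0.31 0; -0.4 -1.2 0 0.34 0; -0.4 -1.32 0 0.37 0; -0.4 -1.44 0 0.40 0; -0.4 -1.56 0 0.43 0; -0.4 -1.68 0 0.46 0; -0.4 -1.8 0 0.49 0; -0.4 -1.9 0 0.52 0; -0.4 -2.0 0 0.55 0"

```text
time: 5.42
tool_pos: [0.6199, 0.0061, 0.0943]
ee_rot: [3.14, -0.002, 1.429]
wrist_force: [1.4, 6.8, 7.8]
width: 0.0659
```

```bash
cat > chk.py <<'E'
from h import *
def chk():
    o,im,d,c=grab('side')
    P=cloud(o,d,c); m=(im.max(-1)<60)&(d>0)&(P[...,2]>.03)&(P[...,2]<.17)
    v,u=np.indices(d.shape); m&=(u>225)&(u<345)&(v>180)&(v<330)
    Q=P[m]; ex=np.array([.142,.990]); ey=np.array([.990,-.142])
    C=np.array([.5940,-.119]); s=(Q[:,:2]-C)@ex; t=(Q[:,:2]-C)@ey
    f=s<np.percentile(s,50)+.004
    A=np.c_[Q[f][:,2],t[f],np.ones(f.sum())]; x=np.linalg.lstsq(A,s[f],rcond=None)[0]
    print('front: tilt %.3f yawdiff %.3f dist %.4f'%(-x[0],x[1],x[2]),'t mid',np.percentile(t[f],[1,99]).mean(),f.sum())
    go(.6254,.0513,.10,1.4286)
    q=robot.get_obs()['tool_pos'][:2]-C; print('TCP s',q@ex,'t',q@ey)
if __name__=='__main__': chk()
E
python3 chk.py
```

```text
front: tilt 0.212 yawdiff -0.015 dist 0.0490 t mid 0.009494463774565563 1942
shift cm [ 4.58 -0.1  -0.56] turn -0.0002054234567632207 pos [0.6199 0.0058 0.0943] F [2.65 5.02 8.59] yaw 1.4284 w 0.0656 t 5.4667
TCP s 0.1272150984154197 t 0.007917551544756103
```

The block tipped to 0.21 rad instead of sliding, so bench friction is high. I'll back off slowly so it settles upright. Then I'll lower the gripper body to just above the block's rear top edge, where it blocks tipping while the fingers push.

Request:
servo_tool --series "-0.4 0.2 0 0 0; -0.4 0.4 0 0 0; -0.4 0.6 0 0 0; -0.4 0.8 0 0 0; -0.4 1.0 0 0 0; -0.4 1.2 0 0 0; -0.4 1.4 0 0 0; -0.4 1.6 0 0 0; -0.4 1.8 0 0 0; -0.4 2.0 0 0 0; -0.4 2.2 0 0 0; -0.4 2.4 0 0 0; -0.4 2.5 0 0 0; -0.4 2.5 0 0 0"

```text
time: 6.63
tool_pos: [0.6231, 0.0299, 0.0933]
ee_rot: [3.141, 0.0, 1.429]
wrist_force: [0.3, 0.2, 0.4]
width: 0.0657
```

```bash
python3 chk.py
```

```text
front: tilt -0.001 yawdiff 0.006 dist 0.0498 t mid 0.009846095725484838 2914
shift cm [ 2.16 -0.07 -0.68] turn 0.00017756269867152952 pos [0.623  0.0298 0.0932] F [ 0.23 -0.14  1.05] yaw 1.4288 w 0.0658 t 6.6833
TCP s 0.15142514448730074 t 0.007582338968468185
```

Request:
servo_tool --series "-0.4 0 0 0.2 0; -0.4 0 0 0.4 0; -0.4 0 0 0.55 0; -0.4 0 0 0.7 0; -0.4 0 0 0.8 0; -0.4 0 0 0.85 0; -0.4 0 0 0.85 0"

```text
time: 7.27
tool_pos: [0.6228, 0.03, 0.0842]
ee_rot: [-3.141, -0.0, 1.429]
wrist_force: [0.0, -0.1, 0.3]
width: 0.0657
```

Request:
servo_tool --series "-0.4 0 0 0.05 0; -0.4 0 0 0.1 0; -0.4 0 0 0.1 0"

```text
time: 7.52
tool_pos: [0.6229, 0.03, 0.0835]
ee_rot: [3.141, -0.0, 1.429]
wrist_force: [-0.7, -0.3, 0.1]
width: 0.0655
```

Request:
servo_tool --series "-0.4 0 0 0.05 0; -0.4 0 0 0.1 0; -0.4 0 0 0.1 0"

```text
time: 7.77
tool_pos: [0.6229, 0.03, 0.0824]
ee_rot: [3.142, -0.0, 1.429]
wrist_force: [0.1, 0.8, -0.2]
width: 0.0656
```

Request:
servo_tool --series "-0.4 0 0 0.05 0; -0.4 0 0 0.1 0; -0.4 0 0 0.15 0; -0.4 0 0 0.15 0"

```text
time: 8.1
tool_pos: [0.6229, 0.0299, 0.0809]
ee_rot: [-3.142, -0.0, 1.429]
wrist_force: [0.7, -0.4, -0.1]
width: 0.0659
```

Request:
servo_tool --series "-0.4 0 0 0.07 0; -0.4 0 0 0.14 0; -0.4 0 0 0.2 0; -0.4 0 0 0.2 0"

```text
time: 8.43
tool_pos: [0.6229, 0.0299, 0.0789]
ee_rot: [-3.142, -0.0, 1.429]
wrist_force: [1.2, -0.6, 0.8]
width: 0.0657
```

Request:
servo_tool --series "-0.4 0 0 0.07 0; -0.4 0 0 0.14 0; -0.4 0 0 0.2 0; -0.4 0 0 0.2 0"

```text
time: 8.77
tool_pos: [0.623, 0.0299, 0.0789]
ee_rot: [3.14, -0.0, 1.429]
wrist_force: [-2.2, 1.6, 6.9]
width: 0.0655
```

```bash
python3 - <<'E'
from h import *
from chk import chk
chk()
o,im,d,c=grab('side'); save(cv2.resize(im[150:330,200:380],(720,720))[:600],'p2.png')
E
```

```text
front: tilt -0.000 yawdiff 0.006 dist 0.0499 t mid 0.009859548215650694 2918
shift cm [ 2.15 -0.06 -2.11] turn 0.00020728573387263083 pos [0.623  0.0299 0.0789] F [-2.01  1.34  6.74] yaw 1.4288 w 0.0659 t 8.8167
TCP s 0.15156810303417684 t 0.0075801842065254844
```

View pics/p2.png

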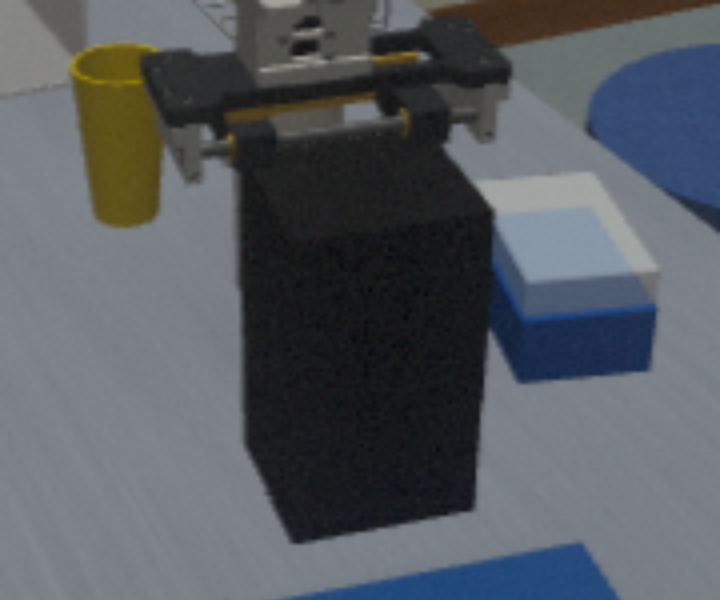

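The close view shows the finger carriages resting on the block's rear top edge, with 7 N felt at TCP z=0.079 and the block upright. I'll ease the load slightly and push.

Request:
servo_tool --series "-0.4 0 0 -0.05 0; -0.4 -0.1 0 -0.05 0; -0.4 -0.2 0 -0.05 0; -0.4 -0.3 0 -0.05 0; -0.4 -0.4 0 -0.05 0; -0.4 -0.5 0 -0.05 0; -0.4 -0.6 0 -0.05 0; -0.4 -0.7 0 -0.05 0; -0.4 -0.8 0 -0.05 0; -0.4 -0.9 0 -0.05 0; -0.4 -1.0 0 -0.05 0; -0.4 -1.0 0 -0.05 0"

```text
time: 9.87
tool_pos: [0.6226, 0.0231, 0.0822]
ee_rot: [3.138, -0.005, 1.43]
wrist_force: [-2.9, 8.7, 16.6]
width: 0.066
```

```bash
python3 chk.py
```

```text
front: tilt 0.040 yawdiff 0.005 dist 0.0497 t mid 0.01003082024141791 2817
shift cm [ 2.84 -0.11 -1.76] turn 0.0013899707574314135 pos [0.6226 0.0231 0.0822] F [-4.02  8.71 15.15] yaw 1.43 w 0.0656 t 9.9167
TCP s 0.14470971577056402 t 0.008148844248977691
```

Pressing on top makes the body drag the block by friction up high, so it jams. I'll back off to a small clearance and walk the block in with alternating yaw swings, one finger leading each time, which needs about half the force.

Request:
servo_tool --series "-0.4 0.2 0 -0.1 0; -0.4 0.4 0 -0.2 0; -0.4 0.6 0 -0.3 0; -0.4 0.7 0 -0.3 0; -0.4 0.7 0 -0.3 0; -0.4 0.4 0 -0.3 0.02; -0.4 0.25 0 -0.3 0.04; -0.4 0.1 0 -0.3 0.06; -0.4 -0.05 0 -0.3 0.08; -0.4 -0.2 0 -0.3 0.1; -0.4 -0.2 0 -0.3 0.1"

```text
time: 10.83
tool_pos: [0.6247, 0.0176, 0.0835]
ee_rot: [3.132, -0.002, 1.327]
wrist_force: [4.6, 2.9, 6.2]
width: 0.0659
```

```bash
python3 chk.py
```

```text
front: tilt 0.036 yawdiff -0.087 dist 0.0447 t mid 0.004897656652857969 2724
shift cm [ 3.28 -0.72 -1.65] turn -0.10098239789638352 pos [0.6247 0.0177 0.0834] F [4.47 3.48 7.57] yaw 1.3276 w 0.066 t 10.8833
TCP s 0.13969016299718798 t 0.010951095483458982
```

Request:
servo_tool --series "-0.4 0 0 -0.1 -0.02; -0.4 -0.1 0.01 -0.1 -0.05; -0.4 -0.22 0.02 -0.1 -0.08; -0.4 -0.34 0.03 -0.1 -0.11; -0.4 -0.46 0.05 -0.1 -0.14; -0.4 -0.6 0.06 -0.1 -0.17; -0.4 -0.75 0.07 -0.1 -0.2; -0.4 -0.75 0.07 -0.1 -0.2"

```text
time: 11.55
tool_pos: [0.6182, 0.0116, 0.0835]
ee_rot: [-3.138, -0.002, 1.528]
wrist_force: [-5.9, 6.2, 11.7]
width: 0.0661
```

```bash
python3 chk.py
```

```text
front: tilt 0.033 yawdiff 0.060 dist 0.0355 t mid 0.01395020247529851 2793
shift cm [ 3.99  0.54 -1.65] turn 0.09877370321091128 pos [0.6182 0.0117 0.0835] F [-6.58  6.15 10.89] yaw 1.5274 w 0.0659 t 11.6
TCP s 0.13282831645612936 t 0.005447912129548725
```

Request:
servo_tool --series "-0.4 0 0 -0.1 0.02; -0.4 -0.1 -0.01 -0.1 0.05; -0.4 -0.22 -0.02 -0.1 0.08; -0.4 -0.34 -0.03 -0.1 0.11; -0.4 -0.46 -0.05 -0.1 0.14; -0.4 -0.6 -0.06 -0.1 0.17; -0.4 -0.76 -0.07 -0.1 0.2; -0.4 -0.76 -0.07 -0.1 0.2; -0.4 -0.8 -0.08 -0.1 0.17; -0.4 -0.9 -0.09 -0.1 0.14; -0.4 -1.02 -0.1 -0.1 0.11; -0.4 -1.14 -0.11 -0.1 0.08; -0.4 -1.28 -0.12 -0.1 0.05; -0.4 -1.4 -0.14 -0.1 0.02; -0.4 -1.52 -0.15 -0.1 0; -0.4 -1.52 -0.15 -0.1 0"

```text
time: 12.93
tool_pos: [0.6156, -0.0033, 0.0842]
ee_rot: [-3.137, -0.002, 1.529]
wrist_force: [-7.1, 5.5, 11.9]
width: 0.0659
```

```bash
python3 chk.py
```

```text
front: tilt 0.029 yawdiff 0.068 dist 0.0201 t mid 0.01244384497747815 2887
shift cm [ 5.5   0.74 -1.58] turn 0.09975750180026033 pos [ 0.6155 -0.0033  0.0841] F [-6.31  6.81 11.79] yaw 1.5284 w 0.0657 t 12.9833
TCP s 0.11763853795616025 t 0.004899340202617626
```

Request:
servo_tool --series "-0.4 0 0 -0.1 0.02; -0.4 -0.1 -0.01 -0.1 0.05; -0.4 -0.22 -0.02 -0.1 0.08; -0.4 -0.34 -0.03 -0.1 0.11; -0.4 -0.44 -0.04 -0.1 0.135; -0.4 -0.54 -0.05 -0.1 0.16; -0.4 -0.54 -0.05 -0.1 0.16"

```text
time: 13.57
tool_pos: [0.6165, -0.0102, 0.0827]
ee_rot: [-3.14, 0.0, 1.368]
wrist_force: [0.7, 0.5, -0.4]
width: 0.0658
```

```bash
python3 chk.py
```

```text
front: tilt 0.041 yawdiff -0.018 dist 0.0145 t mid 0.004384462112983194 2984
shift cm [ 6.21 -0.37 -1.73] turn -0.060078791477152116 pos [ 0.6165 -0.0102  0.0827] F [0.16 1.18 0.21] yaw 1.3685 w 0.0656 t 13.6167
TCP s 0.1108637794797739 t 0.0068236398107446115
```

Request:
servo_tool --series "-0.4 0 0 0 0; -0.4 0 0 0 0"

```text
time: 13.78
tool_pos: [0.6165, -0.0102, 0.0828]
ee_rot: [-3.14, 0.001, 1.369]
wrist_force: [0.6, 0.3, -1.5]
width: 0.0656
```

```bash
python3 chk.py
```

```text
front: tilt 0.039 yawdiff -0.017 dist 0.0144 t mid 0.004663159447106838 2985
shift cm [ 6.2  -0.36 -1.72] turn -0.059846820235172515 pos [ 0.6165 -0.0101  0.0828] F [ 0.41  0.75 -0.78] yaw 1.3688 w 0.0657 t 13.8333
TCP s 0.11098119987773761 t 0.006800049430069222
```

```bash
python3 - <<'E'
from h import *
o,im,d,c=grab('side'); save(cv2.resize(im[170:350,190:370],(600,600)),'p3.png')
P=cloud(o,d,c); ex=np.array([.142,.990]); C=np.array([.5940,-.119])
for z0 in np.arange(.02,.18,.02):
    m=(im.max(-1)<60)&(d>0)&(abs(P[...,2]-z0)<.01); m[:,:225]=0;m[:,345:]=0;m[:180]=0
    s=(P[m][:,:2]-C)@ex; s=s[s<.06]; print(round(z0,2),len(s),np.percentile(s,[10,50,90]).round(4))
E
```

```text
0.02 413 [0.0123 0.0139 0.0199]
0.04 434 [0.0115 0.0131 0.0219]
0.06 1157 [-0.2321 -0.2127  0.0134]
0.08 458 [0.01   0.0115 0.0217]
0.1 493 [0.0093 0.0108 0.0223]
0.12 501 [0.0083 0.0099 0.0212]
0.14 529 [0.0075 0.0092 0.0179]
0.16 547 [0.0068 0.0085 0.0234]
```

View pics/p3.png

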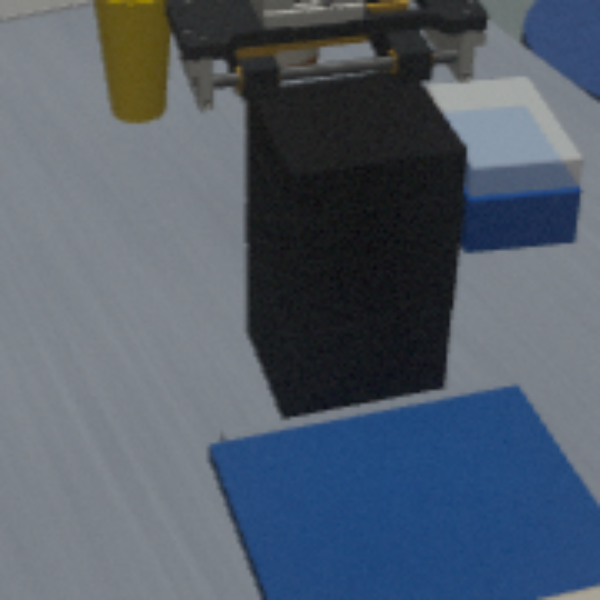

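The crop shows the block near the leaf with a thin gap. It is held about 0.04 rad tilted by finger friction. I'll back off so it settles, then square it with small swings.

Request:
servo_tool --series "-0.4 0.2 0 0 0; -0.4 0.5 0 0 -0.03; -0.4 0.7 0 0 -0.06; -0.4 0.7 0 0 -0.09; -0.4 0.5 0 0 -0.09; -0.4 0.3 0 0 -0.09; -0.4 0.2 0 0 -0.09; -0.4 0.1 0 0 -0.09; -0.4 0 0 0 -0.09; -0.4 -0.1 0 0 -0.09; -0.4 -0.2 0 0 -0.09; -0.4 -0.2 0 0 -0.09"

```text
time: 14.88
tool_pos: [0.6166, -0.0113, 0.0838]
ee_rot: [-3.141, -0.001, 1.459]
wrist_force: [-1.3, 4.1, 3.6]
width: 0.0659
```

```bash
python3 chk.py
```

```text
front: tilt 0.041 yawdiff -0.008 dist 0.0139 t mid 0.004815774744226561 2993
shift cm [ 6.32  0.17 -1.62] turn 0.030196048489018246 pos [ 0.6167 -0.0113  0.0838] F [-0.73  4.19  2.68] yaw 1.4588 w 0.0659 t 14.9333
TCP s 0.10987394831709241 t 0.007125171744416707
```

Request:
servo_tool --series "-0.4 0.4 0 -0.05 0; -0.4 0.4 0 -0.05 0.05; -0.4 0.1 0 -0.05 0.1; -0.4 -0.05 0 -0.05 0.11; -0.4 -0.15 0 -0.05 0.12; -0.4 -0.25 0 -0.05 0.13; -0.4 -0.35 0 -0.05 0.14; -0.4 -0.4 0 -0.05 0.15; -0.4 -0.4 0 -0.05 0.15"

```text
time: 15.68
tool_pos: [0.6179, -0.0138, 0.086]
ee_rot: [3.138, -0.004, 1.311]
wrist_force: [1.7, 7.2, 6.1]
width: 0.0659
```

```bash
python3 chk.py
```

```text
front: tilt 0.066 yawdiff -0.025 dist 0.0119 t mid 0.003922218547771521 2836
shift cm [ 6.49 -0.94 -1.38] turn -0.11763927021861686 pos [ 0.6179 -0.0138  0.0859] F [2.63 7.62 5.52] yaw 1.311 w 0.0656 t 15.7333
TCP s 0.10757208839301712 t 0.008706671127462009
```

Request:
servo_tool --series "-0.4 0.3 0 0 -0.02; -0.4 0.6 0 0 -0.06; -0.4 0.9 0 0 -0.1; -0.4 0.9 0 0.2 -0.118; -0.4 0.9 0 0.4 -0.118; -0.4 0.9 0 0.4 -0.118"

```text
time: 16.23
tool_pos: [0.6182, -0.0075, 0.0792]
ee_rot: [-3.14, 0.001, 1.426]
wrist_force: [1.0, 1.0, 0.1]
width: 0.0654
```

```bash
python3 chk.py
```

```text
front: tilt 0.003 yawdiff -0.024 dist 0.0121 t mid 0.004079893036827816 3106
shift cm [ 5.94 -0.14 -2.08] turn -0.0026417738123383216 pos [ 0.6182 -0.0077  0.0792] F [-1.01 -0.27 -0.98] yaw 1.426 w 0.0656 t 16.2833
TCP s 0.11365009234984945 t 0.00815858035950686
```

Request:
servo_tool --series "-0.4 -0.1 0 0 0; -0.4 -0.2 0 0 0; -0.4 -0.25 0 0 0; -0.4 -0.3 0 0 0; -0.4 -0.35 0 0 0; -0.4 -0.4 0 0 0; -0.4 -0.45 0 0 0; -0.4 -0.5 0 0 0; -0.4 -0.55 0 0 0; -0.4 -0.6 0 0 0; -0.4 -0.6 0 0 0; -0.4 -0.6 0 0 0"

```text
time: 17.28
tool_pos: [0.618, -0.0123, 0.0815]
ee_rot: [3.141, -0.001, 1.427]
wrist_force: [-2.2, 4.4, 6.7]
width: 0.0656
```

```bash
python3 chk.py
```

```text
front: tilt 0.030 yawdiff -0.025 dist 0.0121 t mid 0.004125325878289402 3028
shift cm [ 6.4  -0.18 -1.84] turn -0.0016505379931510689 pos [ 0.618  -0.0123  0.0815] F [-2.67  5.49  7.17] yaw 1.4269 w 0.066 t 17.3333
TCP s 0.10908506546877089 t 0.008609279998168
```

Request:
servo_tool --series "-0.4 0.4 0 -0.1 0; -0.4 0.6 0 -0.2 -0.03; -0.4 0.6 0 -0.2 -0.08; -0.4 0.4 0 -0.2 -0.09; -0.4 0.3 0 -0.2 -0.1; -0.4 0.2 0 -0.2 -0.11; -0.4 0.1 0 -0.2 -0.12; -0.4 0 0 -0.2 -0.13; -0.4 -0.05 0 -0.2 -0.14; -0.4 -0.05 0 -0.2 -0.14"

```text
time: 18.17
tool_pos: [0.6169, -0.0112, 0.0837]
ee_rot: [-3.14, -0.005, 1.566]
wrist_force: [-5.4, 9.4, 9.6]
width: 0.0658
```

```bash
python3 chk.py
```

```text
front: tilt 0.053 yawdiff -0.004 dist 0.0109 t mid 0.005102034241090479 2948
shift cm [ 6.26  0.82 -1.61] turn 0.13739484676573088 pos [ 0.6169 -0.0112  0.0837] F [-5.71  7.93 10.19] yaw 1.566 w 0.0655 t 18.2167
TCP s 0.10998815760870896 t 0.00734196318486891
```

The block stops square and doesn't turn further in either direction, so it is butted at s≈0.011. Now I'll press square with the body low, keeping the tilt small.

Request:
servo_tool --series "-0.4 0.4 0 0 0.04; -0.4 0.7 0 0 0.08; -0.4 0.7 0 0.15 0.137; -0.4 0.7 0 0.27 0.19; -0.4 0.5 0 0.27 0.21; -0.4 0.4 0 0.27 0.21; -0.4 0.3 0 0.27 0.21; -0.4 0.2 0 0.27 0.21; -0.4 0.1 0 0.27 0.21; -0.4 0 0 0.27 0.21; -0.4 -0.1 0 0.27 0.21; -0.4 -0.1 0 0.27 0.21"

```text
time: 19.22
tool_pos: [0.6181, -0.0129, 0.0821]
ee_rot: [3.14, -0.003, 1.358]
wrist_force: [-4.0, 6.8, 10.1]
width: 0.0659
```

```bash
python3 chk.py
```

```text
front: tilt 0.037 yawdiff -0.014 dist 0.0112 t mid 0.004245682540089772 3025
shift cm [ 6.44 -0.64 -1.77] turn -0.0707785832372716 pos [ 0.6181 -0.0129  0.0821] F [-4.02  7.8  10.9 ] yaw 1.3578 w 0.0657 t 19.2667
TCP s 0.10843525044016136 t 0.008772820867089548
```

Request:
servo_tool --series "-0.4 0.4 0 0 -0.04; -0.4 0.7 0 0.05 -0.1; -0.4 0.6 0 0.05 -0.14; -0.4 0.4 0 0.05 -0.14; -0.4 0.3 0 0.05 -0.14; -0.4 0.2 0 0.05 -0.14; -0.4 0.1 0 0.05 -0.14; -0.4 0.0 0 0.05 -0.14; -0.4 -0.1 0 0.05 -0.14; -0.4 -0.1 0 0.05 -0.13; -0.4 -0.15 0 0.05 -0.11; -0.4 -0.2 0 0.05 -0.09; -0.4 -0.25 0 0.05 -0.07; -0.4 -0.3 0 0.05 -0.07; -0.4 -0.3 0 0.05 -0.07"

```text
time: 20.52
tool_pos: [0.6185, -0.0156, 0.0821]
ee_rot: [3.137, -0.004, 1.428]
wrist_force: [-0.7, 6.6, 10.4]
width: 0.066
```

```bash
python3 chk.py
```

```text
front: tilt 0.038 yawdiff -0.002 dist 0.0108 t mid 0.004656572180330127 3029
shift cm [ 6.73 -0.27 -1.77] turn -0.0007761823735101814 pos [ 0.6185 -0.0156  0.082 ] F [-1.32  7.95 10.7 ] yaw 1.4278 w 0.0655 t 20.5667
TCP s 0.10582122974697811 t 0.009597094674672593
```

Square (−0.002 rad), tilt 0.038 and about 7.5 N. I'll now lift the body slowly while keeping the push, so the tilt passes through the allowed band pivoting on the leaf edge.

Request:
servo_tool --series "-0.4 0 0 -0.03 0; -0.4 0 0 -0.06 0; -0.4 0 0 -0.09 0; -0.4 0 0 -0.12 0; -0.4 0 0 -0.15 0; -0.4 0 0 -0.18 0; -0.4 0 0 -0.21 0; -0.4 0 0 -0.24 0; -0.4 0 0 -0.28 0; -0.4 0 0 -0.33 0; -0.4 0 0 -0.4 0; -0.4 0 0 -0.5 0"

```text
time: 21.57
tool_pos: [0.618, -0.0171, 0.0839]
ee_rot: [3.139, -0.001, 1.427]
wrist_force: [3.4, 2.1, 0.6]
width: 0.0658
```

```bash
python3 chk.py
```

```text
front: tilt 0.056 yawdiff -0.001 dist 0.0109 t mid 0.004525897608116131 2930
shift cm [ 6.91 -0.25 -1.58] turn -0.0015834481228149677 pos [ 0.618  -0.0175  0.0842] F [2.29 3.56 0.89] yaw 1.427 w 0.0659 t 21.6167
TCP s 0.10394269509636798 t 0.009363208902797047
```

Request:
servo_tool --series "-0.4 -0.15 0 -0.5 0; -0.4 -0.3 0 -1 0; -0.4 -0.5 0 -1.5 0; -0.4 -0.7 0 -2 0; -0.4 -0.9 0 -2.5 0; -0.4 -1.2 0 -3 0; -0.4 -1.5 0 -3.5 0; -0.4 -1.8 0 -4 0; -0.4 -2.1 0 -4.5 0; -0.4 -2.4 0 -4.7 0; -0.4 -2.7 0 -4.7 0; -0.4 -3.0 0 -4.7 0; -0.4 -3.3 0 -4.7 0; -0.4 -3.6 0 -4.7 0; -0.4 -3.8 0 -4.7 0; -0.4 -3.8 0 -4.7 0"

```text
time: 22.95
tool_pos: [0.6121, -0.0556, 0.1314]
ee_rot: [3.14, -0.0, 1.426]
wrist_force: [1.2, 1.6, 4.4]
width: 0.0654
```

```bash
python3 chk.py
```

```text
front: tilt 0.365 yawdiff -0.042 dist 0.0103 t mid 0.004407539117606083 1785
shift cm [10.74 -0.23  3.14] turn -0.0020705272221324122 pos [ 0.6122 -0.0553  0.1314] F [1.17 1.97 4.6 ] yaw 1.4265 w 0.066 t 23.0
TCP s 0.06564107676250731 t 0.00893050955108293
```

Request:
servo_tool --series "-0.4 -0.25 0 0 0; -0.4 -0.5 0 0 0; -0.4 -0.75 0 0 0; -0.4 -1 0 0 0; -0.4 -1.25 0 0 0; -0.4 -1.5 0 0 0; -0.4 -1.75 0 0 0; -0.4 -2 0 0 0; -0.4 -2.2 0 0 0; -0.4 -2.4 0 0 0; -0.4 -2.6 0 0 0; -0.4 -2.8 0 0 0; -0.4 -2.8 0 -0.5 0; -0.4 -2.8 0 -1 0; -0.4 -2.8 0 -1 0; -0.4 -2.8 0 -1 0"

```text
time: 24.33
tool_pos: [0.6081, -0.0829, 0.1417]
ee_rot: [3.14, 0.0, 1.427]
wrist_force: [-0.3, 0.3, -0.5]
width: 0.0655
```

```bash
python3 - <<'E'
from h import *
o,im,d,c=grab('side'); save(cv2.resize(im[130:384,150:460],(620,508)),'p4.png'); P=cloud(o,d,c); np.savez('side2.npz',im=im,P=P,d=d)
go(.6254,.0513,.10,1.4286)
E
```

```text
shift cm [13.52 -0.19  4.13] turn -0.0016858859659176773 pos [ 0.6079 -0.0828  0.1413] F [-0.13 -0.16  0.54] yaw 1.4269 w 0.0654 t 24.3833
```

View pics/p4.png

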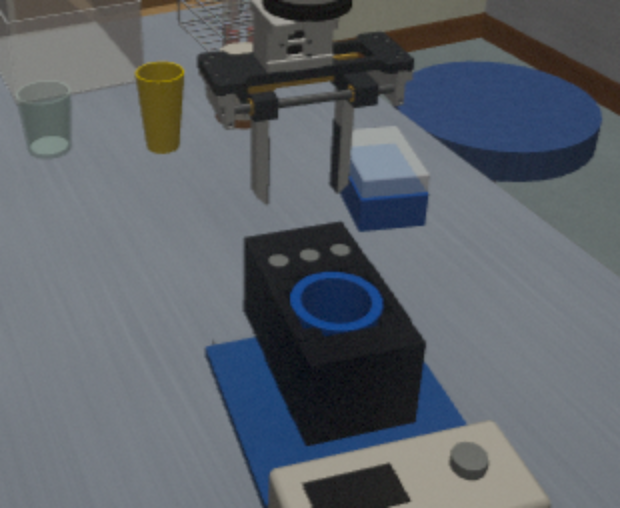

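The block lies flat on the plate with the blue socket up (ring at about (336,302) in the crop), and the cup stands at (160,105). Next I measure the cup rim and the socket.

```bash
cat > circ.py <<'E'
from h import *
from scipy.optimize import least_squares
def circ(XY,r=None):
    f=lambda p:np.hypot(XY[:,0]-p[0],XY[:,1]-p[1])-(p[2] if r is None else r)
    x0=[*XY.mean(0),.03]; s=least_squares(f,x0,loss='soft_l1',f_scale=.002); return s.x,np.std(f(s.x))
def yellow(im): 
    H,S,V=cv2.split(cv2.cvtColor(im,cv2.COLOR_RGB2HSV)); return (H>20)&(H<35)&(S>130)&(V>50)
E
python3 - <<'E'
from circ import *
for f in ('top.npz','side.npz'):
    z=np.load(f); im,P,d=z['im'],z['P'],z['d']; m=yellow(im)&(d>0)
    Q=P[m&(P[...,2]>.103)&(P[...,2]<.118)]; print(f,len(Q),circ(Q[:,:2],.031),circ(Q[:,:2]),np.percentile(Q[:,2],95))
    for h,r in((.03,.0247),(.06,.0275)):
        Q=P[m&(abs(P[...,2]-h)<.01)]; print(h,len(Q),Q[:,:2].mean(0) if len(Q) else 0)
z=np.load('side2.npz'); im,P,d=z['im'],z['P'],z['d']
H,S,V=cv2.split(cv2.cvtColor(im,cv2.COLOR_RGB2HSV))
m=(abs(P[...,2]-.102)<.006)&(H>100)&(H<125)&(S>150)&(V>80)&(d>0); Q=P[m]; print('ring',len(Q),circ(Q[:,:2]),Q.mean(0))
ctr=np.array(circ(Q[:,:2])[0][:2])
m=(P[...,2]>.095)&(P[...,2]<.109)&(np.hypot(P[...,0]-ctr[0],P[...,1]-ctr[1])<.15)&(d>0)
r=cv2.minAreaRect((P[m][:,:2]*1000).astype(np.float32)); print('blocktop',r, P[m][:,2].mean())
go(.604,.295,.20)
E
```

```text
top.npz 129 (array([0.60318216, 0.28881175, 0.03      ]), np.float64(0.001111626195417129)) (array([0.60327213, 0.28923018, 0.02954021]), np.float64(0.001056038139946505)) 0.11397175547222001
0.03 58 [0.61225695 0.30103805]
0.06 74 [0.6100619  0.29892203]
side.npz 154 (array([0.60477301, 0.28989844, 0.03      ]), np.float64(0.0017956020559017707)) (array([0.60491552, 0.28976218, 0.02980854]), np.float64(0.001792378797956046)) 0.11112265468297187
0.03 105 [0.59932856 0.27163391]
0.06 122 [0.59880452 0.26974575]
ring 494 (array([ 0.58898193, -0.18971052,  0.03489846]), np.float64(0.002953429847378397)) [ 0.58903743 -0.19057199  0.10266118]
blocktop ((591.9337158203125, -169.1123046875), (183.01300048828125, 101.13764953613281), 82.08206176757812) 0.10213078422910678
shift cm [37.34 -5.8  -5.88] turn None pos [ 0.6079 -0.0828  0.1413] F [-0.13 -0.16  0.54] yaw 1.4269 w 0.0654 t 24.3833
```

Request:
servo_tool --series "-0.4 0 0 -4 0; -0.4 0 0 -8 0; -0.7 3 0 -9 0; -1 6 0 -9 0; -1 9 0 -9 0; -1 12.5 0 -9 0; -1 16 0 -9 0; -1 19 0 -9 0; -1 22 0 -9 0; -1 24 0 -9 0; -1 24 0 -9 0"

```text
time: 25.3
tool_pos: [0.6417, 0.1592, 0.23]
ee_rot: [-3.14, -0.002, 1.432]
wrist_force: [-0.2, -0.2, -0.8]
width: 0.0939
```

```bash
python3 - <<'E'
from circ import *
o,im,d,c=grab('top'); P=cloud(o,d,c); np.savez('top2.npz',im=im,P=P,d=d)
ow,iw,dw,cw=grab('wrist'); Pw=cloud(ow,dw,cw); np.savez('w2.npz',im=iw,P=Pw,d=dw)
save(np.hstack([im,iw])[::1,:],'p5.png'); cv2.imwrite('pics/p5.png',cv2.resize(cv2.imread('pics/p5.png'),(800,300)))
m=yellow(iw)&(dw>0); Q=Pw[m&(Pw[...,2]>.1)&(Pw[...,2]<.12)]; print('cup w',len(Q), circ(Q[:,:2]) if len(Q)>20 else 0)
H,S,V=cv2.split(cv2.cvtColor(im,cv2.COLOR_RGB2HSV))
m=(abs(P[...,2]-.102)<.006)&(H>100)&(H<125)&(S>150)&(V>60)&(d>0); Q=P[m]; print('ring',len(Q),circ(Q[:,:2]) if len(Q)>20 else 0)
go(.604,.295,.20)
E
```

```text
cup w 660 (array([0.60565701, 0.2906279 , 0.02977171]), np.float64(0.0010425169546994688))
ring 503 (array([ 0.58748215, -0.18941172,  0.03538873]), np.float64(0.011784172073168574))
shift cm [13.3  -5.73  3.02] turn None pos [0.6419 0.1552 0.2303] F [ 0.13 -1.05  0.38] yaw 1.4284 w 0.0944 t 25.4
```

View pics/p5.png

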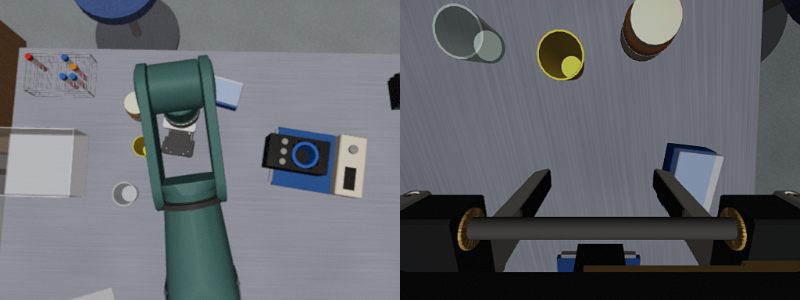

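The top view confirms the block is square on the plate with the ring at (.589,-.190). The wrist view shows the cup at (.6055,.2905). I'll move over the cup and descend.

```bash
python3 -c "
from h import *
go(.6055,.2905,.20)"
```

```text
shift cm [12.88 -5.52  3.02] turn None pos [0.6419 0.1552 0.2303] F [ 0.13 -1.05  0.38] yaw 1.4284 w 0.0944 t 25.4
```

Request:
servo_tool --series "-1 3 -1.3 0 0; -1 6.3 -2.7 0 0; -1 9.6 -4.1 0 0; -1 12 -5.1 1 0; -1 12.9 -5.5 3 0; -1 12.9 -5.5 3 0; -1 12.9 -5.5 3 0"

```text
time: 25.98
tool_pos: [0.6056, 0.2887, 0.1993]
ee_rot: [-3.139, 0.003, 1.426]
wrist_force: [0.5, 0.2, 0.4]
width: 0.094
```

```bash
python3 -c "
from circ import *
o,im,d,c=grab('side'); P=cloud(o,d,c); m=yellow(im)&(d>0); Q=P[m&(P[...,2]>.103)&(P[...,2]<.118)]; print(len(Q),circ(Q[:,:2],.031))
go(.6055,.2905,.076)"
```

```text
149 (array([0.60434209, 0.29025183, 0.03      ]), np.float64(0.001612188404680984))
shift cm [ 0.21 -0.12 12.48] turn None pos [0.6065 0.2884 0.2008] F [0.7 0.5 0.6] yaw 1.425 w 0.094 t 26.0333
```

Request:
servo_tool --series "-1 0.2 -0.15 2.5 0; -1 0.2 -0.15 5.5 0; -1 0.2 -0.15 8.5 0; -1 0.2 -0.15 11 0; -1 0.2 -0.15 12 0; -1 0.2 -0.15 12.4 0; -1 0.2 -0.15 12.4 0; 1 0.2 -0.15 12.4 0; 1 0.2 -0.15 12.4 0; 1 0.2 -0.15 12.4 0; 1 0.2 -0.15 12.4 0; 1 0.2 -0.15 12.4 0; 1 0.2 -0.15 12.4 0; 1 0.2 -0.15 12.4 0"

```text
time: 27.2
tool_pos: [0.6053, 0.2927, 0.0778]
ee_rot: [3.14, -0.001, 1.427]
wrist_force: [-0.8, -0.1, 3.6]
width: 0.0626
```

Request:
servo_tool --series "1 0 0 -0.5 0; 1 0 0 -1.5 0; 1 0 0 -4 0; 1 0 0 -7 0; 1 0 0 -10 0; 1 0 0 -13 0; 1 0 0 -15 0; 1 0 0 -15 0; 1 0 0 -15 0"

```text
time: 27.95
tool_pos: [0.6055, 0.2927, 0.2286]
ee_rot: [3.138, -0.002, 1.427]
wrist_force: [-0.1, 0.2, -0.0]
width: 0.0622
```

```bash
cat > cup.py <<'E'
from circ import *
def cup(views=('side',)):
    for n in views:
        o,im,d,c=grab(n); P=cloud(o,d,c); m=yellow(im)&(d>0)
        n_,l,s,_=cv2.connectedComponentsWithStats(m.astype(np.uint8)); m=l==1+np.argmax(s[1:,4])
        Q=P[m]; tz=np.percentile(Q[:,2],99); T=o['tool_pos']
        print(n,len(Q),'z rng',np.percentile(Q[:,2],[1,99]).round(4))
        r=Q[Q[:,2]>tz-.012]; print('rim c-tcp',np.round((np.array(circ(r[:,:2],.031)[0][:2])-T[:2])*1000,1))
        np.savez('cup_%s.npz'%n,im=im,P=P,m=m)
        # body axis: image axis of mask as lines of mid columns
        vs,us=np.nonzero(m); rows=np.unique(vs)[6:-6]; mid=np.array([[ (us[vs==r].min()+us[vs==r].max())/2,r] for r in rows])
        print('image axis slope du/dv',np.polyfit(mid[:,1],mid[:,0],1)[0].round(4))
    go(.589,-.1895,.25,1.4286)
if __name__=='__main__': cup()
E
python3 cup.py
```

```text
side 1028 z rng [0.1533 0.2618]
rim c-tcp [-0.5 -3. ]
image axis slope du/dv 0.0411
shift cm [-47.91   5.36  -2.38] turn -0.0017707815544962813 pos [0.6047 0.2923 0.226 ] F [ 0.55 -0.18 -0.66] yaw 1.4268 w 0.0621 t 28.0
```

```bash
python3 -c "
from h import *
go(.5895,-.187,.228,1.4286)"
```

```text
shift cm [-47.65   5.37  -0.18] turn -0.0017707815544962813 pos [0.6047 0.2923 0.226 ] F [ 0.55 -0.18 -0.66] yaw 1.4268 w 0.0621 t 28.0
```

Request:
servo_tool --series "1 -1 0.1 0 0; 1 -3 0.3 0 0; 1 -6 0.7 0 0; 1 -9.5 1.1 0 0; 1 -13 1.5 0 0; 1 -16.5 1.9 0 0; 1 -20 2.3 0 0; 1 -23.5 2.6 0 0; 1 -27 3.0 0 0; 1 -30.5 3.4 0 0; 1 -34 3.8 0 0; 1 -37.5 4.2 0 0; 1 -41 4.6 0 0; 1 -44 5 0 0; 1 -46 5.2 0 0; 1 -47.2 5.35 0 0; 1 -47.6 5.37 0 0; 1 -47.6 5.37 0 0; 1 -47.6 5.37 0 0"

```text
time: 29.58
tool_pos: [0.5895, -0.1853, 0.226]
ee_rot: [-3.14, -0.001, 1.428]
wrist_force: [0.0, 0.0, -0.6]
width: 0.0622
```

```bash
python3 - <<'E'
from cup import *
cup(); 
z=np.load('cup_side.npz'); im,P,m=z['im'],z['P'],z['m']; save(cv2.resize(im[100:340,180:440],(650,600)),'p6.png')
c=calibration('side'); R=cv2.Rodrigues(np.array(c['rvec'],float))[0]
# expected upright axis slope at cup position
A=np.array([[.589,-.1897,.16],[.589,-.1897,.26]])@R.T+np.array(c['tvec']).ravel(); p=np.c_[A[:,0]/A[:,2]*c['fx'],A[:,1]/A[:,2]*c['fy']]; print('upright slope',(p[0,0]-p[1,0])/(p[0,1]-p[1,1]))
# visible surface: depth-side tilt, mean axis of front line per height
Q=P[m]; 
for h in np.arange(.165,.26,.015):
    q=Q[abs(Q[:,2]-h)<.006]; print(round(h,3),len(q),np.round(q.mean(0)[:2],4))
E
```

```text
side 2330 z rng [0.1516 0.2594]
rim c-tcp [-0.6 -2.6]
image axis slope du/dv -0.0957
shift cm [-0.46 -0.01 -2.36] turn -0.00028857192914877317 pos [ 0.5897 -0.185   0.2264] F [0.33 0.44 0.07] yaw 1.4283 w 0.0622 t 29.6333
upright slope -0.06974205512869866
0.165 154 [ 0.5797 -0.2029]
0.18 157 [ 0.5794 -0.2039]
0.195 175 [ 0.5784 -0.2052]
0.21 191 [ 0.5786 -0.2064]
0.225 231 [ 0.5803 -0.2028]
0.24 428 [ 0.5893 -0.189 ]
0.255 495 [ 0.5912 -0.1895]
```

View pics/p6.png

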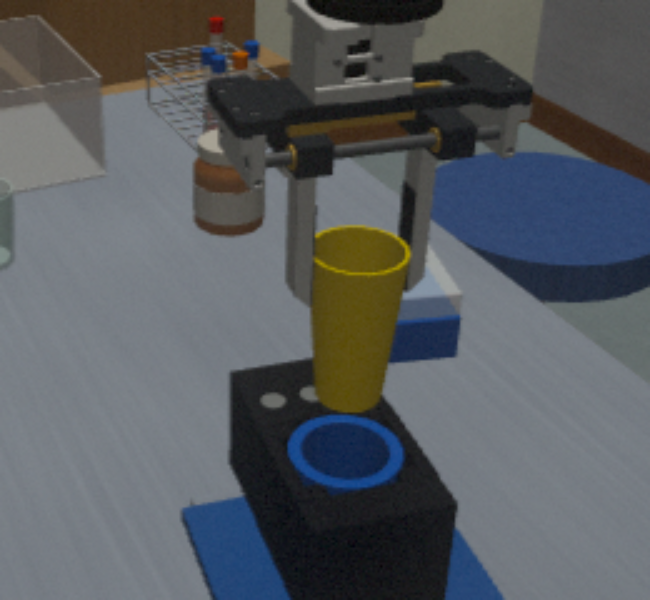

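The view shows the cup upright, held above the ring. I'll correct by 2 mm and lower it.

Request:
servo_tool --series "1 -0.2 0 0 0; 1 -0.2 0 1.5 0; 1 -0.2 0 3 0; 1 -0.2 0 4.5 0; 1 -0.2 0 6 0; 1 -0.2 0 7 0; 1 -0.2 0 8 0; 1 -0.2 0 8.7 0; 1 -0.2 0 9.3 0; 1 -0.2 0 9.8 0; 1 -0.2 0 10.1 0; 1 -0.2 0 10.1 0"

```text
time: 30.63
tool_pos: [0.5893, -0.1883, 0.1252]
ee_rot: [-3.141, -0.0, 1.427]
wrist_force: [0.4, 1.5, -0.1]
width: 0.0624
```

```bash
python3 cup.py
```

```text
side 1494 z rng [0.1013 0.1592]
rim c-tcp [-0.3 -2.5]
image axis slope du/dv -0.1152
shift cm [ -0.12  -0.04 -12.42] turn -0.0018589645812783218 pos [ 0.5895 -0.1884  0.1258] F [-0.54 -0.02 -0.56] yaw 1.4267 w 0.0622 t 30.6833
```

Request:
servo_tool --series "1 0.1 0 0.1 0; 1 0.1 0 0.2 0; 1 0.1 0 0.3 0; 1 0.1 0 0.4 0; 1 0.1 0 0.5 0; 1 0.1 0 0.6 0; 1 0.1 0 0.7 0; 1 0.1 0 0.7 0"

```text
time: 31.35
tool_pos: [0.5895, -0.1873, 0.1184]
ee_rot: [-3.141, -0.0, 1.427]
wrist_force: [-0.5, 0.9, -0.0]
width: 0.0625
```

Request:
servo_tool --series "1 0 0 0.07 0; 1 0 0 0.14 0; 1 0 0 0.2 0; 1 0 0 0.2 0; 1 0 0 0.2 0"

```text
time: 31.77
tool_pos: [0.5897, -0.1875, 0.1178]
ee_rot: [3.141, 0.0, 1.427]
wrist_force: [-2.2, -0.7, 4.4]
width: 0.0622
```

```bash
python3 - <<'E'
from cup import *
cup()
z=np.load('cup_side.npz');P,m=z['P'],z['m']
t=P[(abs(P[...,2]-.102)<.006)]; t=t[(np.hypot(t[:,0]-.589,t[:,1]+.19)<.09)]; print('top z',np.median(t[:,2]),'rim top',np.percentile(P[m][:,2],[90,95,98]))
E
```

```text
side 1393 z rng [0.1011 0.152 ]
rim c-tcp [-0.4 -2.7]
image axis slope du/dv -0.1111
shift cm [ -0.22  -0.03 -13.22] turn -0.00182059138232038 pos [ 0.5897 -0.1875  0.1178] F [-2.55 -0.18  5.95] yaw 1.4268 w 0.0621 t 31.8167
top z 0.10256025770156924 rim top [0.149538   0.15098348 0.15156721]
```

Contact at 4.4 N comes right at the expected home height, with the rim at about 0.150. I'll ease the load and release.

Request:
servo_tool --series "1 0 0 -0.08 0; 1 0 0 -0.08 0; 0.2 0 0 -0.08 0; 0 0 0 -0.08 0; -0.4 0 0 -0.08 0; -1 0 0 -0.08 0; -1 0 0 -0.08 0; -1 0 0 -0.08 0; -1 0 0 -0.08 0; -1 0 0 -1 0; -1 0 0 -3 0; -1 0 0 -6 0; -1 0 0 -9.5 0; -1 0 0 -12 0; -1 0 0 -13 0; -1 4 0 -13 0; -1 8 0 -13 0; -1 11 0 -13 0; -1 12 0 -13 0; -1 12 0 -13 0"

```text
time: 33.48
tool_pos: [0.6069, -0.0661, 0.2462]
ee_rot: [-3.141, -0.0, 1.431]
wrist_force: [0.2, -0.4, 0.8]
width: 0.0938
```

```bash
python3 - <<'E'
from cup import *
cup(('side',))
z=np.load('cup_side.npz');im,P,m=z['im'],z['P'],z['m']
Q=P[m]; print('rim',np.percentile(Q[:,2],[90,95,98]))
r=Q[Q[:,2]>.142]; print('rim c',circ(r[:,:2],.031)); x=np.linalg.lstsq(np.c_[r[:,:2]-r[:,:2].mean(0),np.ones(len(r))],r[:,2],rcond=None)[0]; print('rim plane',x)
H,S,V=cv2.split(cv2.cvtColor(im,cv2.COLOR_RGB2HSV))
k=(abs(P[...,2]-.102)<.006)&(H>100)&(H<125)&(S>150)&(V>80); print('ring',circ(P[k][:,:2]))
k=(P[...,2]>.095)&(P[...,2]<.109)&(np.hypot(P[...,0]-.589,P[...,1]+.19)<.15); print(cv2.minAreaRect((P[k][:,:2]*1000).astype(np.float32)),np.median(P[k][:,2]))
save(cv2.resize(im[150:384,150:460],(620,468)),'p7.png')
E
```

```text
side 1427 z rng [0.1011 0.1516]
rim c-tcp [ -18.  -123.9]
image axis slope du/dv -0.0314
shift cm [-12.28  -0.03  -0.38] turn 8.629135092519391e-05 pos [ 0.6067 -0.068   0.2461] F [-0.31 -0.32  0.27] yaw 1.4287 w 0.0941 t 33.5333
rim [0.14957696 0.15066009 0.15132214]
rim c (array([ 0.58884777, -0.18995637,  0.03      ]), np.float64(0.0011758037792851455))
rim plane [-0.0026622  -0.00021903  0.14756179]
ring (array([ 0.58932668, -0.18934938,  0.03526675]), np.float64(0.0026839027889401105))
((592.001708984375, -169.065673828125), (183.44668579101562, 101.68025207519531), 82.0162353515625) 0.10255144554348755
```

View pics/p7.png

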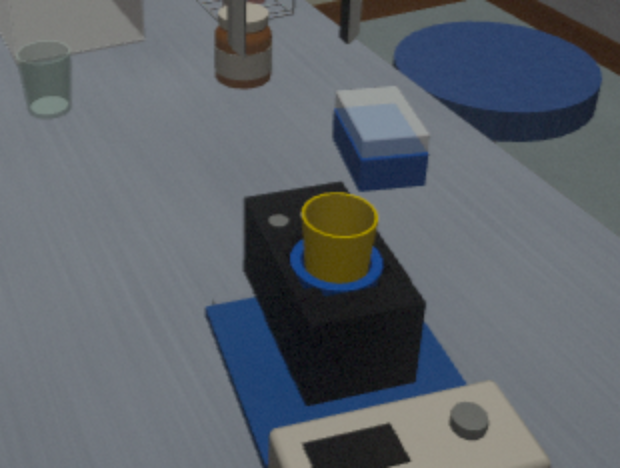

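The cup stands upright in the socket. Its rim is at about 0.150–0.151, centred on the ring within 1 mm and level to 0.003 rad, and the arm is clear.

```bash
python3 -c "
from bench import robot
print(robot.close_job())"
```

```text
the job is handed in; nothing more can be done
None
```

The block lies flat and square on the plate with the socket up, and the cup is nested fully home in the socket. I handed the job in at about 34 s of the 59 s allowed.

**Pushing the block in:** A straight push, at the lowest height the gripper body allows (about 83 mm), tipped the block instead of sliding it. It leaned 0.21 rad once, and I let it back upright. I then walked it in with small alternating yaw swings, the gripper body just over its rear top edge to limit tipping. It stopped turning in both directions at the leaf, about 11 mm out from the near edge. There I pressed it square and tipped it over. The wrist force stayed well under 30 N in every reading.

**Last checks:**
- **Block:** It is within about 0.2° of square. Its foot is about 40 mm short of the near edge and about 5 mm off the middle line. Its top face is level at 102 mm.
- **Cup:** The rim is at 150–151 mm, where 150 mm is home. It is centred on the socket ring within 1 mm, level to 0.003 rad, and released with the arm clear.
- **Other things:** The beaker, tip box and jar look unmoved in the final pictures. I did not re-measure them.

**Not confirmed directly:** The contact force at the leaf in step 1 could not be read on its own. I inferred it from about 3–8 N of push against a block that would not move, square within 0.02 rad. The tilt in those presses was mostly 0.03–0.04 rad but briefly reached 0.053–0.066 rad, over the 0.05 limit, while I was still testing for contact.

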